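Power up the fluorescence microscope station in order

TASK

Start up the fluorescence microscope from the switched socket strip on the bench, lamp first so that its ignition surge cannot reach the electronics: with a light fingertip push on the tag-side end of its rocker, switch on the arc-lamp supply (red tag), then the microscope stand (yellow tag), then the camera (blue tag). Leave the slide warmer (green tag) switched on as it is, and do not pick up or disturb anything on the bench.

Things in the scene. Friction and masses are not known exactly. Their poses are not given: they have to be found in the camera images.
- strip: Aluminium switched socket strip screwed to the bench, 126 mm (x) by 320 mm (y), top 45 mm above the bench, grey cable trunking 34 mm wide, 42 mm high along its +x side. Origin at bench level under its middle. x points from the tag and rocker side to the plug side, y along the row of four outlets at y +105, +35, -35, -105 mm, whose order varies.
- lamp_outlet: Red-tagged outlet (arc-lamp supply), fixed on the strip. Origin at bench level at strip x = 0; axes as the strip's. Along x: flat red tag (-56 to -41 mm), black rocker (hinge line at -20 mm), round black plug with a red disc on top (centre +40 mm, diameter 37 mm, 69 mm above the bench), its boot bending into the trunking.
- lamp_press (a point): Point on the tag-side half of the red-tagged rocker's face, 10 mm from the hinge line towards the tag, midway across; moves with the rocker: 52.5 mm above the bench with that end up (OFF), 49 mm with it down (ON).
- lamp_switch (a joint): Red-tagged rocker (arc-lamp supply), rad: 0 OFF (tag-side end up), 0.36 ON (tag-side end down, orange band shows under the other). Paddle 26 mm along x, 20 mm wide, a shallow V: one half level 49 mm above the bench (bezel 46.5), the other rising to 53.5 mm at its end. 2 to 3 N on the end snaps it over past 0.18; it stays, and gives 2 mm if pushed firmly. Starts OFF.
- stand_outlet: Yellow-tagged outlet (microscope stand), fixed on the strip. Origin at bench level at strip x = 0; axes as the strip's. Along x: flat yellow tag (-56 to -41 mm), black rocker (hinge line at -20 mm), round black plug with a yellow disc on top (centre +40 mm, diameter 37 mm, 69 mm above the bench), its boot bending into the trunking.
- stand_press (a point): Point on the tag-side half of the yellow-tagged rocker's face, 10 mm from the hinge line towards the tag, midway across; moves with the rocker: 52.5 mm above the bench with that end up (OFF), 49 mm with it down (ON).
- stand_switch (a joint): Yellow-tagged rocker (microscope stand), rad: 0 OFF (tag-side end up), 0.36 ON (tag-side end down, orange band shows under the other). Paddle 26 mm along x, 20 mm wide, a shallow V: one half level 49 mm above the bench (bezel 46.5), the other rising to 53.5 mm at its end. 2 to 3 N on the end snaps it over past 0.18; it stays, and gives 2 mm if pushed firmly. Starts OFF.
- camera_outlet: Blue-tagged outlet (camera), fixed on the strip. Origin at bench level at strip x = 0; axes as the strip's. Along x: flat blue tag (-56 to -41 mm), black rocker (hinge line at -20 mm), round black plug with a blue disc on top (centre +40 mm, diameter 37 mm, 69 mm above the bench), its boot bending into the trunking.
- camera_press (a point): Point on the tag-side half of the blue-tagged rocker's face, 10 mm from the hinge line towards the tag, midway across; moves with the rocker: 52.5 mm above the bench with that end up (OFF), 49 mm with it down (ON).
- camera_switch (a joint): Blue-tagged rocker (camera), rad: 0 OFF (tag-side end up), 0.36 ON (tag-side end down, orange band shows under the other). Paddle 26 mm along x, 20 mm wide, a shallow V: one half level 49 mm above the bench (bezel 46.5), the other rising to 53.5 mm at its end. 2 to 3 N on the end snaps it over past 0.18; it stays, and gives 2 mm if pushed firmly. Starts OFF.
- warmer_outlet: Green-tagged outlet (slide warmer), fixed on the strip. Origin at bench level at strip x = 0; axes as the strip's. Along x: flat green tag (-56 to -41 mm), black rocker (hinge line at -20 mm), round black plug with a green disc on top (centre +40 mm, diameter 37 mm, 69 mm above the bench), its boot bending into the trunking.
- warmer_press (a point): Point on the tag-side half of the green-tagged rocker's face, 10 mm from the hinge line towards the tag, midway across; moves with the rocker: 52.5 mm above the bench with that end up (OFF), 49 mm with it down (ON).
- warmer_switch (a joint): Green-tagged rocker (slide warmer), rad: 0 OFF (tag-side end up), 0.36 ON (tag-side end down, orange band shows under the other). Paddle 26 mm along x, 20 mm wide, a shallow V: one half level 49 mm above the bench (bezel 46.5), the other rising to 53.5 mm at its end. 2 to 3 N on the end snaps it over past 0.18; it stays, and gives 2 mm if pushed firmly. Starts ON.
- remote_mid (a point): Centre, half-way up, of the black monitor remote control lying flat, 48 x 190 x 18 mm; loose bystander standing beside the strip, not part of the job.
- slide_box_mid (a point): Centre, half-way up, of the closed blue slide box, 100 x 85 x 39 mm; loose bystander standing beside the strip, not part of the job.
- reagent_mid (a point): Centre, half-way up, of the amber reagent bottle with red cap, diameter 56 mm, 105 mm tall; loose bystander standing beside the strip, not part of the job.
- oil_mid (a point): Centre, half-way up, of the small amber immersion-oil bottle with black cap, diameter 28 mm, 62 mm tall; loose bystander standing beside the strip, not part of the job.

How it is judged:
By the outcome, as a careful person would: the job done as asked, in the order asked, and still so for the second after the job is handed in, with the robot touching nothing.
It also fails if it takes over 48 s, if anything falls off the work surface, if the arm or the gripper's body presses on something with over 40 N, if the wrist force passes 120 N, or if a joint passes its speed limit or range.

ROBOT

A 6-joint arm with a two-finger parallel gripper is mounted at the origin on the work surface. World frame = base frame: x ahead of the robot, y to its left, z up, the work surface at z = 0. Lengths are in m, angles in degrees, forces in N, time in s.
With the tool pointing down it reaches from about 0.275 to 0.825 m from the base axis. Payload 5.2 kg.
Tool frame: the origin (TCP) lies at the very end of the fingers, on their centre line; the grasp point (between the pads) lies 19 mm behind it; x points along the fingers, y is the direction in which the jaws open and shut, and the axes are right-handed (so a half turn about x gives the same grasp; the last joint's range is limited). The gripper opens to 93 mm and grips with 3 to 60 N. Pads are 15 mm wide; open, the fingers measure 128 mm over their backs; the gripper's body (75 mm by 188 mm) begins 65 mm behind the grasp point.
Start: joints at [-77.968, 14.817, 87.949, -0, 77.235, -11.62], TCP at [0.221, -0.504, 0.219] pointing down, gripper open.
Joint ranges: [-179.93, 179.93], [-52.35, 119.4], [10.71, 147.94], [-69.91, 249.91], [12.55, 155.21], [-178.61, 178.61]. Speed limits (degrees/s): [147.25, 147.25, 180, 180, 180, 180].

INTERFACE

Orientations are given as a 3x3 rotation matrix whose columns are the frame's x, y, z axes.
In Python, from bench import r gives the robot as it stands.
- The arm moves only by the tool step_arm, never from a script. Its argument "moves" is text: rows parted by semicolons, each of 5 numbers parted by spaces: the shift along the tool's x, y, z in m, then the turn about the tool's x in rad, then the finger opening in m, from 0 to 0.093. A call has 1 to 5 rows; each row shifts and turns the pose as measured when the row begins, along the tool's axes as they then stand; what a row does not reach is not made up. A row lasts 1/8 s, in which the tool goes at most 62.5 mm and 10.7 degrees, less where a joint would pass 70% of its speed; a pose out of reach is approached as far as the arm can. A call with a gripper value outside its range is refused whole. The fingers move at their own pace and stop on an object; the grip force is fixed at half the most. Time passes only in rows, so rows that do not move let the fingers close. It gives the time, the measured TCP pose, the force and the opening at its end, in the units of the state.
- r.get_state(): the state, without advancing time (a new reading comes with each control period).
- r.capture(name): name is "scene" or "top"; returns (picture, depth): 384x512x3 uint8, red, green, blue; 384x512 float32, m along the optical axis (not along the pixel's ray), 0 where there is no reading.
- r.camera_model(name): a dict with "K" (3x3 intrinsics, pixels), "extrinsics" (4x4, takes a point from world to camera coordinates). Camera axes: x right, y down, z forward; pixel columns grow to the right and rows downward; lengths in m; the calibration is good to about 2 mm. A picture is of the moment at which its call begins. camera_model takes no time and is no camera call.
- r.finish_job(): hands the job in, once; it reports no verdict.
The state is a dict: "t": time; "joints": joint angles; "qd": joint speeds; "joint_efforts": joint torques, N m; "eef_pos": TCP position; "orientation": TCP orientation; "force": force on the tool from outside, world axes, zero at the start; "ft_torque": the same for the moment, N m; "finger_gap": finger opening in m.
Only numpy, scipy, OpenCV 4.12 (cv2) and the standard library are available. Lean on these libraries where they do the work, as an engineer would, in place of code of your own. Each camera call takes 0.05 s, during which the arm holds its last target.

## Working session

There is one attempt and no reset: what is moved stays moved. The work goes in short steps, Python scripts to look and compute and a tool call to move; the robot and the scene stay as the last step left them, time stands still between calls to the robot, and variables do not carry over. Pictures are saved under pics/ and viewed, and the job is handed in when it is done.

Besides the shell and the picture viewer there is one more tool, called after "Call:" in YAML: its name, and indented under it one key for each argument. step_arm: Moves the arm, as the interface text tells. Its arguments: {"type":"object","properties":{"moves":{"type":"string"}},"required":["moves"]}

```bash
mkdir -p pics; ls; python3 - <<'E'
from bench import r
import cv2,numpy as np
for n in("scene","top"):
    p,d=r.capture(n); cv2.imwrite(f"pics/{n}0.png",p[:,:,::-1]); np.save(f"pics/{n}0.npy",d)
    m=r.camera_model(n); print(n,np.round(m["K"],1).tolist(),np.round(m["extrinsics"],4).tolist())
s=r.get_state(); print(s["t"],s["eef_pos"],np.round(s["orientation"],3).tolist(),s["force"],s["finger_gap"])
E
```

```text
pics
scene [[455.3, 0.0, 255.6], [0.0, 455.3, 191.8], [0.0, 0.0, 1.0]] [[0.5106, 0.8598, 0.006, -0.2864], [0.4885, -0.2843, -0.8249, -0.1907], [-0.7075, 0.4242, -0.5652, 1.3516], [0.0, 0.0, 0.0, 1.0]]
top [[392.0, 0.0, 252.5], [0.0, 392.0, 190.3], [0.0, 0.0, 1.0]] [[0.0094, -1.0, 0.0009, 0.0335], [-0.9782, -0.0094, -0.2075, 0.5301], [0.2075, 0.0011, -0.9782, 0.9916], [0.0, 0.0, 0.0, 1.0]]
0.1 [ 0.2205428  -0.50332009  0.21790489] [[-0.0, 0.401, -0.916], [0.002, -0.916, -0.401], [-1.0, -0.002, -0.0]] [-0.30781739 -0.36400133  0.38232547] 0.09321879693177654
```

View pics/scene0.png

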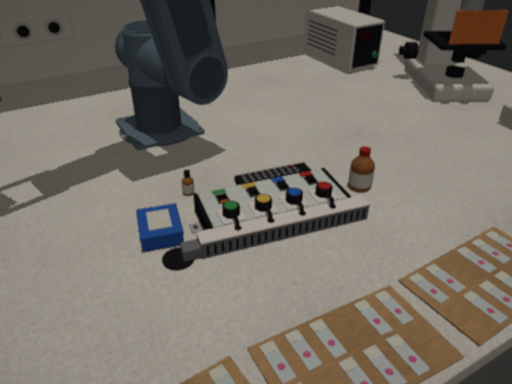

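View pics/top0.png

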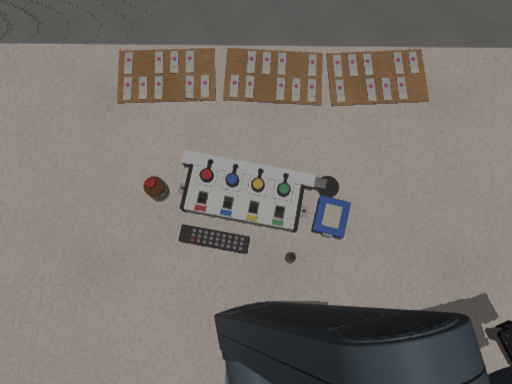

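```bash
cat > h.py <<'E'
import cv2,numpy as np
from bench import r
def ray(n,u,v,z):
    m=r.camera_model(n);K=np.array(m["K"]);E=np.array(m["extrinsics"])
    R,t=E[:3,:3],E[:3,3];d=R.T@np.linalg.inv(K)@[u,v,1];c=-R.T@t
    return c+d*(z-c[2])/d[2]
def proj(n,P):
    m=r.camera_model(n);K=np.array(m["K"]);E=np.array(m["extrinsics"])
    q=K@(E[:3,:3]@P+E[:3,3]);return q[:2]/q[2]
E
python3 - <<'E'
from h import *
rng={"red":[(0,8),(172,180)],"yel":[(18,32)],"grn":[(45,85)],"blu":[(105,125)]}
roi={"top":(185,155,305,230),"scene":(205,165,345,220)}
for n in roi:
    im=cv2.imread(f"pics/{n}0.png");x0,y0,x1,y1=roi[n]
    hsv=cv2.cvtColor(im,cv2.COLOR_BGR2HSV)
    cv2.imwrite(f"pics/{n}0z.png",cv2.resize(im[y0-5:y1+5,x0-5:x1+5],None,fx=5,fy=5,interpolation=cv2.INTER_CUBIC))
    for c in rng:
        m=np.zeros(im.shape[:2],np.uint8)
        for a,b in rng[c]: m|=cv2.inRange(hsv,(a,130,70),(b,255,255))
        k=np.zeros_like(m);k[y0:y1,x0:x1]=m[y0:y1,x0:x1]
        N,_,st,ce=cv2.connectedComponentsWithStats(k)
        for i in range(1,N):
            if st[i,4]>8:
                print(n,c,st[i,4],np.round(ce[i],1),"z69",np.round(ray(n,*ce[i],.069)[:2],4),"z45",np.round(ray(n,*ce[i],.0455)[:2],4))
E
```

```text
top red 81 [205.6 173.7] z69 [0.5709 0.1636] z45 [0.5769 0.1665]
top red 43 [199.7 207.5] z69 [0.4797 0.1759] z45 [0.4836 0.1791]
top yel 80 [257.4 183.2] z69 [0.5461 0.0256] z45 [0.5515 0.0253]
top yel 39 [251.2 217.1] z69 [0.4555 0.0412] z45 [0.4589 0.0413]
top blu 74 [231.5 178.5] z69 [0.5583 0.0945] z45 [0.564  0.0958]
top blu 33 [225.4 212.4] z69 [0.4674 0.1085] z45 [0.471  0.1102]
scene red 44 [305.3 173.2] z69 [0.513 0.157] z45 [0.4833 0.1805]
scene red 73 [323.8 185.1] z69 [0.5722 0.1629] z45 [0.5451 0.1866]
scene yel 59 [248.4 184.6] z69 [0.4893 0.0242] z45 [0.4585 0.0418]
scene yel 93 [262.7 198.2] z69 [0.5477 0.0243] z45 [0.5195 0.042 ]
scene grn 18 [218.3 191.2] z69 [ 0.4791 -0.0428] z45 [ 0.4478 -0.0281]
scene grn 73 [230.4 205.1] z69 [ 0.5355 -0.0443] z45 [ 0.5068 -0.0296]
scene blu 46 [277.  178.9] z69 [0.5011 0.0894] z45 [0.4709 0.1099]
scene blu 75 [293.9 191.7] z69 [0.5604 0.0934] z45 [0.5328 0.1141]
```

View pics/top0z.png

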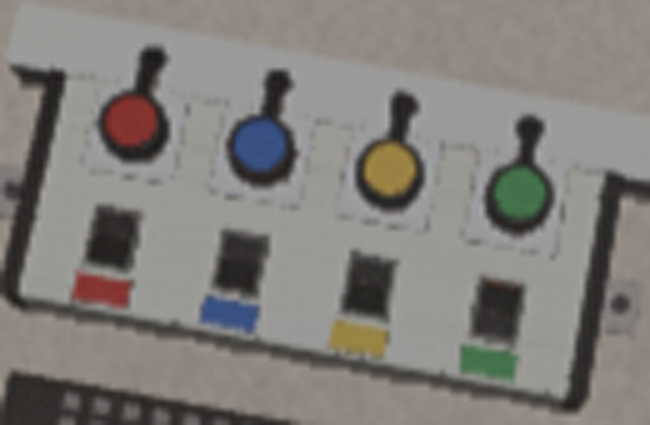

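```bash
python3 - <<'E'
from h import *
# order along y: red,blue,yel,grn at 105,35,-35,-105
ys=dict(r=.105,b=.035,y=-.035,g=-.105)
obs=[]
for c,dt,ds,tt,ts in [('r',(.5709,.1636),(.5722,.1629),(.4836,.1791),(.4833,.1805)),('b',(.5583,.0945),(.5604,.0934),(.471,.1102),(.4709,.1099)),('y',(.5461,.0256),(.5477,.0243),(.4589,.0413),(.4585,.0418))]:
    obs+=[((.04,ys[c]),dt),((.04,ys[c]),ds),((-.0485,ys[c]),tt),((-.0485,ys[c]),ts)]
obs.append(((.04,-.105),(.5355,-.0443)))
A=np.array([o[0] for o in obs]);B=np.array([o[1] for o in obs])
a=A-A.mean(0);b=B-B.mean(0)
th=np.arctan2((a[:,0]*b[:,1]-a[:,1]*b[:,0]).sum(),(a*b).sum())
R=np.array([[np.cos(th),-np.sin(th)],[np.sin(th),np.cos(th)]]);t=B.mean(0)-R@A.mean(0)
print(np.degrees(th),t,"resid mm",np.round((A@R.T+t-B)*1000,1).tolist())
s=r.get_state();O=np.array(s["orientation"]);p=np.array(s["eef_pos"])
for c in ys:
    for x in(-.03,-.032):
        w=R@[x,ys[c]]+t; d=np.r_[w,p[2]]-p
        print(c,x,w.round(4),"tool shift",(O.T@d).round(4))
print("tool y yaw",np.degrees(np.arctan2(O[1,1],O[0,1])),"tool z", O[:,2])
# other objects
for n,u,v,z in [("top",290,257,.062),("top",215,239,.018),("top",155,187,.105),("top",331,216,.039)]: print(u,v,ray(n,u,v,z)[:2].round(3))
E
```

```text
-10.127125667814328 [0.51328779 0.06698258] resid mm [[0.2, -0.3], [-1.1, 0.4], [0.4, -0.2], [0.7, -1.6], [0.5, -0.1], [-1.6, 1.0], [0.7, -0.2], [0.8, 0.1], [0.4, -0.1], [-1.2, 1.2], [0.5, -0.2], [0.9, -0.7], [-1.3, 0.9]]
r -0.03 [0.5022 0.1756] tool shift [ 0.001  -0.5089 -0.5304]
r -0.032 [0.5002 0.176 ] tool shift [ 0.001  -0.51   -0.5287]
b -0.03 [0.4899 0.1067] tool shift [ 0.0009 -0.4508 -0.4914]
b -0.032 [0.4879 0.1071] tool shift [ 0.0009 -0.4519 -0.4898]
y -0.03 [0.4776 0.0378] tool shift [ 0.0008 -0.3926 -0.4525]
y -0.032 [0.4756 0.0382] tool shift [ 0.0008 -0.3937 -0.4509]
g -0.03 [ 0.4653 -0.0311] tool shift [ 0.0007 -0.3344 -0.4136]
g -0.032 [ 0.4633 -0.0308] tool shift [ 0.0007 -0.3355 -0.412 ]
tool y yaw -66.35112702473435 tool z [-9.16021056e-01 -4.01130066e-01 -3.09208488e-04]
290 257 [ 0.355 -0.059]
215 239 [0.402 0.139]
155 187 [0.525 0.287]
331 216 [ 0.465 -0.172]
```

Call:
step_arm:
  moves: "0 0 0 0.15 0; 0 0 0 0.15 0; 0 0 0 0.15 0; 0 0 0 0.14 0"

```text
t: 0.6
eef_pos: [0.2203, -0.5019, 0.2158]
orientation: [[-0.001, -0.194, -0.981], [0.006, -0.981, 0.194], [-1.0, -0.006, 0.002]]
force: [0.0, -0.4, -0.5]
finger_gap: 0.0574
```

```bash
cat >> h.py <<'E'
th=np.radians(-10.127);RS=np.array([[np.cos(th),-np.sin(th)],[np.sin(th),np.cos(th)]]);TS=np.array([.51329,.06698])
YS=dict(r=.105,b=.035,y=-.035,g=-.105)
def rep(c,x=-.031):
    s=r.get_state();O=np.array(s["orientation"]);p=np.array(s["eef_pos"])
    d=np.r_[RS@[x,YS[c]]+TS,p[2]]-p
    print("t",s["t"],"pos",p.round(4),"gap",round(s["finger_gap"],4),"F",np.round(s["force"],1),"yaw off",np.degrees(np.arctan2(O[1,1],O[0,1]))+100.127)
    print("shift",(O.T@d).round(4),"strip xy",(RS.T@(p[:2]-TS)).round(4), "j",np.round(s["joints"],0))
E
python3 -c "
from h import *
rep('r')"
```

```text
t 0.6 pos [ 0.2203 -0.5019  0.2158] gap 0.0574 F [ 0.  -0.4 -0.5] yaw off -1.073945978565476
shift [ 0.0037 -0.7194 -0.144 ] strip xy [-0.1884 -0.6116] j [-78.  15.  88.   0.  77.  23.]
```

Call:
step_arm:
  moves: "0 -0.06 -0.012 -0.02 0; 0 -0.06 -0.012 0 0; 0 -0.06 -0.012 0 0; 0 -0.06 -0.012 0 0; 0 -0.06 -0.012 0 0"

```text
t: 1.23
eef_pos: [0.334, -0.2139, 0.2149]
orientation: [[-0.002, -0.184, -0.983], [0.009, -0.983, 0.184], [-1.0, -0.009, 0.004]]
force: [0.7, 0.4, -0.3]
finger_gap: 0.0076
```

Call:
step_arm:
  moves: "0 -0.06 -0.012 0 0; 0 -0.06 -0.012 0 0; 0 -0.06 -0.012 0 0; 0 -0.06 -0.012 0 0; 0 -0.06 -0.012 0 0"

```text
t: 1.85
eef_pos: [0.4486, 0.077, 0.2172]
orientation: [[-0.0, -0.186, -0.983], [0.008, -0.983, 0.186], [-1.0, -0.008, 0.002]]
force: [1.1, -0.5, 0.4]
finger_gap: 0.0007
```

```bash
python3 -c "
from h import *
rep('r')"
```

```text
t 1.85 pos [0.4486 0.077  0.2172] gap 0.0007 F [ 1.1 -0.5  0.4] yaw off -0.5782632611374652
shift [ 0.0008 -0.1069 -0.0333] strip xy [-0.0654 -0.0015] j [ -5.   5. 100.   0.  75.  96.]
```

Call:
step_arm:
  moves: "0.03 -0.053 -0.017 -0.01 0; 0.04 -0.053 -0.016 0 0; 0.04 0 0 0 0; 0 0 0 0 0; 0 0 0 0 0"

```text
t: 2.48
eef_pos: [0.4987, 0.1767, 0.1113]
orientation: [[0.002, -0.168, -0.986], [0.009, -0.986, 0.168], [-1.0, -0.009, -0.001]]
force: [0.5, 0.2, 0.3]
finger_gap: 0.0003
```

```bash
python3 -c "
from h import *
rep('r')"
```

```text
t 2.475 pos [0.4987 0.1767 0.1113] gap 0.0003 F [0.5 0.2 0.3] yaw off 0.4413697073601952
shift [-0.      0.0005 -0.0026] strip xy [-0.0336  0.1054] j [  7.  18. 100.   1.  62. 107.]
```

Call:
step_arm:
  moves: "0.02 0.0005 -0.0025 0 0; 0.02 0 0 0 0; 0 0 0 0 0; 0 0 0 0 0"

```text
t: 2.98
eef_pos: [0.5064, 0.1741, 0.0787]
orientation: [[0.015, -0.172, -0.985], [0.01, -0.985, 0.173], [-1.0, -0.012, -0.013]]
force: [0.3, -0.4, -0.5]
finger_gap: 0.0004
```

```bash
python3 -c "
from h import *
rep('r')
for n,b in(('scene',(200,130,380,250)),('top',(150,130,330,265))):
    p,d=r.capture(n); x0,y0,x1,y1=b; cv2.imwrite(f'pics/{n}1.png',cv2.resize(p[y0:y1,x0:x1,::-1],None,fx=4,fy=4,interpolation=cv2.INTER_CUBIC))
"
```

```text
t 2.975 pos [0.5064 0.1741 0.0787] gap 0.0004 F [ 0.3 -0.4 -0.5] yaw off 0.20203335984052728
shift [-0.0001 -0.0008  0.0054] strip xy [-0.0256  0.1042] j [  7.  21. 101.   1.  57. 106.]
```

View pics/scene1.png

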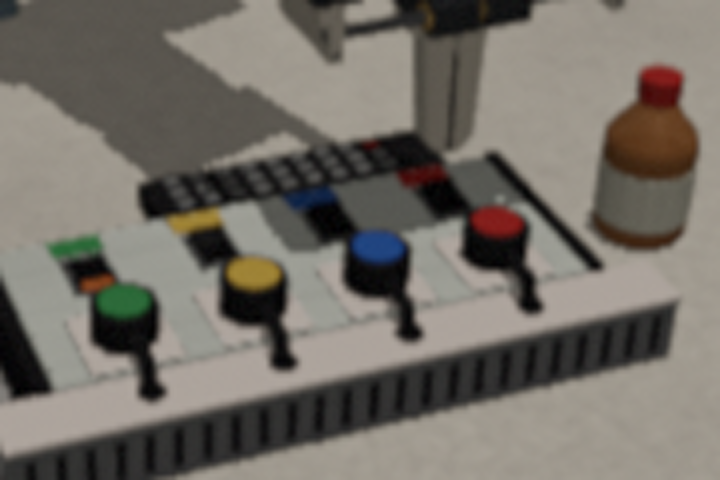

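View pics/top1.png

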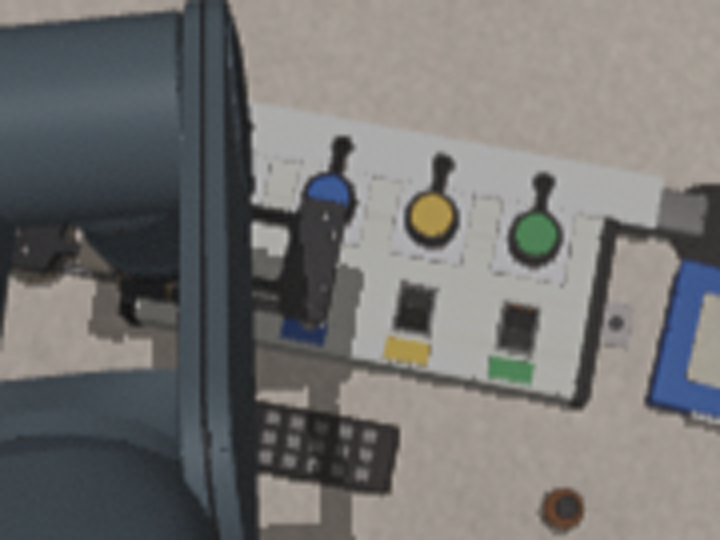

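Call:
step_arm:
  moves: "0 0 0 0 0; 0 0 0 0 0"

```text
t: 3.32
eef_pos: [0.5068, 0.1743, 0.0797]
orientation: [[0.017, -0.172, -0.985], [0.01, -0.985, 0.172], [-1.0, -0.013, -0.015]]
force: [0.1, 0.1, -0.4]
finger_gap: 0.0006
```

```bash
python3 -c "
from h import *
rep('r')
p=np.array(r.get_state()['eef_pos']);print(proj('scene',p))"
```

```text
t 3.325 pos [0.5068 0.1743 0.0797] gap 0.0006 F [ 0.1  0.1 -0.4] yaw off 0.21844230059356562
shift [-0.0001 -0.0005  0.0058] strip xy [-0.0252  0.1045] j [  7.  20. 101.   1.  57. 106.]
[310.28628475 165.798075  ]
```

Call:
step_arm:
  moves: "0 -0.0005 0.006 0 0; 0.01 0 0 0 0; 0 0 0 0 0"

```text
t: 3.7
eef_pos: [0.5003, 0.1762, 0.0689]
orientation: [[0.016, -0.172, -0.985], [0.01, -0.985, 0.172], [-1.0, -0.013, -0.014]]
force: [-0.3, -0.5, 0.1]
finger_gap: 0.0006
```

```bash
python3 -c "
from h import *
rep('r')"
```

```text
t 3.7 pos [0.5003 0.1762 0.0689] gap 0.0006 F [-0.3 -0.5  0.1] yaw off 0.23572171968341138
shift [ 0.      0.0002 -0.0009] strip xy [-0.0319  0.1052] j [  7.  21. 103.   1.  55. 107.]
```

Call:
step_arm:
  moves: "0.008 0 0 0 0; 0.004 0 0 0 0; 0 0 0 0 0"

```text
t: 4.08
eef_pos: [0.5003, 0.1763, 0.0555]
orientation: [[0.015, -0.172, -0.985], [0.01, -0.985, 0.172], [-1.0, -0.012, -0.013]]
force: [1.0, 0.6, 0.4]
finger_gap: 0.0004
```

```bash
python3 -c "
from h import *
rep('r')"
```

```text
t 4.075 pos [0.5003 0.1763 0.0555] gap 0.0004 F [1.  0.6 0.4] yaw off 0.23615722623661384
shift [ 0.      0.0003 -0.001 ] strip xy [-0.032   0.1053] j [  7.  22. 103.   1.  54. 107.]
```

Call:
step_arm:
  moves: "0.003 0 0 0 0; 0.002 0 0 0 0; 0.001 0 0 0 0; 0 0 0 0 0"

```text
t: 4.58
eef_pos: [0.5008, 0.1764, 0.0493]
orientation: [[0.016, -0.172, -0.985], [0.01, -0.985, 0.172], [-1.0, -0.013, -0.014]]
force: [-0.4, 0.7, 0.2]
finger_gap: 0.0007
```

Call:
step_arm:
  moves: "0.001 0 0 0 0; 0 0 0 0 0"

```text
t: 4.82
eef_pos: [0.5009, 0.1764, 0.0488]
orientation: [[0.016, -0.172, -0.985], [0.01, -0.985, 0.172], [-1.0, -0.013, -0.014]]
force: [-1.0, 0.2, 4.5]
finger_gap: 0.0004
```

```bash
python3 -c "
from h import *
rep('r')
p,d=r.capture('scene'); cv2.imwrite('pics/scene2.png',cv2.resize(p[150:220,200:380,::-1],None,fx=4,fy=4,interpolation=cv2.INTER_CUBIC))
"
```

```text
t 4.825 pos [0.5009 0.1764 0.0488] gap 0.0004 F [-1.   0.2  4.5] yaw off 0.2381491791678627
shift [-0.      0.0005 -0.0005] strip xy [-0.0315  0.1055] j [  7.  22. 104.   1.  53. 107.]
```

View pics/scene2.png

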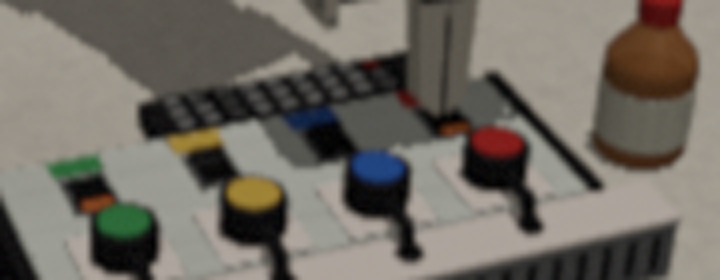

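The orange band now shows at the red rocker (crop px ~455,127), so it is ON, with 4.5 N at its stop. Next I retract and move to yellow.

Call:
step_arm:
  moves: "-0.02 0 0 0 0; -0.025 0 0 0 0; 0 0.05 0 0 0; 0 0.05 0 0 0; 0 0.04 0 0 0"

```text
t: 5.5
eef_pos: [0.4771, 0.0371, 0.0932]
orientation: [[0.019, -0.165, -0.986], [0.01, -0.986, 0.166], [-1.0, -0.013, -0.017]]
force: [1.4, 0.1, 0.5]
finger_gap: 0.0004
```

Call:
step_arm:
  moves: "0 0 0 0 0; 0 0 0 0 0"

```text
t: 5.75
eef_pos: [0.4771, 0.0351, 0.0932]
orientation: [[0.02, -0.17, -0.985], [0.01, -0.985, 0.17], [-1.0, -0.013, -0.018]]
force: [-0.7, 0.7, 0.6]
finger_gap: 0.0004
```

```bash
python3 -c "
from h import *
rep('y',-.0315)"
```

```text
t 5.75 pos [0.4771 0.0351 0.0932] gap 0.0004 F [-0.7  0.7  0.6] yaw off 0.3383327761566761
shift [ 0.     -0.0028  0.0014] strip xy [-0.0301 -0.0378] j [-10.  14. 108.   1.  56.  90.]
```

Call:
step_arm:
  moves: "0 -0.0028 0.0014 0 0; 0.015 0 0 0 0; 0.012 0 0 0 0; 0 0 0 0 0; 0 0 0 0 0"

```text
t: 6.38
eef_pos: [0.4772, 0.0427, 0.0654]
orientation: [[0.02, -0.164, -0.986], [0.01, -0.986, 0.165], [-1.0, -0.014, -0.018]]
force: [0.3, 0.5, -0.7]
finger_gap: 0.0006
```

```bash
python3 -c "
from h import *
rep('y',-.0315)"
```

```text
t 6.375 pos [0.4772 0.0427 0.0654] gap 0.0006 F [ 0.3  0.5 -0.7] yaw off 0.6693824519087883
shift [-0.0001  0.0048  0.0003] strip xy [-0.0312 -0.0302] j [ -9.  17. 110.   1.  52.  90.]
```

Call:
step_arm:
  moves: "0 0.003 0 -0.01 0; 0 0 0 0 0; 0 0 0 0 0"

```text
t: 6.75
eef_pos: [0.4774, 0.0395, 0.0663]
orientation: [[0.022, -0.154, -0.988], [0.01, -0.988, 0.154], [-1.0, -0.013, -0.02]]
force: [0.1, -0.4, 0.3]
finger_gap: 0.0008
```

```bash
python3 -c "
from h import *
rep('y',-.0315)"
```

```text
t 6.75 pos [0.4774 0.0395 0.0663] gap 0.0008 F [ 0.1 -0.4  0.3] yaw off 1.2866323453494886
shift [-0.      0.0016  0.001 ] strip xy [-0.0305 -0.0334] j [ -9.  16. 110.   1.  52.  89.]
```

Within 1.6 mm; good enough. Descend.

Call:
step_arm:
  moves: "0.007 0 0.001 0.02 0; 0.004 0 0 0 0; 0 0 0 0 0"

```text
t: 7.12
eef_pos: [0.4765, 0.0396, 0.0545]
orientation: [[0.022, -0.175, -0.984], [0.01, -0.984, 0.176], [-1.0, -0.014, -0.019]]
force: [0.0, 0.8, 0.1]
finger_gap: 0.0006
```

```bash
python3 -c "
from h import *
rep('y',-.0315)"
```

```text
t 7.125 pos [0.4765 0.0396 0.0545] gap 0.0006 F [0.  0.8 0.1] yaw off 0.028560347242688522
shift [-0.      0.0016  0.0001] strip xy [-0.0314 -0.0334] j [ -9.  17. 111.   1.  51.  90.]
```

Call:
step_arm:
  moves: "0.002 0 0 0 0; 0.002 0 0 0 0; 0.001 0 0 0 0; 0.001 0 0 0 0; 0 0 0 0 0"

```text
t: 7.75
eef_pos: [0.4766, 0.0397, 0.0485]
orientation: [[0.022, -0.175, -0.984], [0.01, -0.984, 0.175], [-1.0, -0.014, -0.019]]
force: [-1.5, -0.1, 3.8]
finger_gap: 0.0002
```

```bash
python3 -c "
from h import *
rep('y',-.0315)
p,d=r.capture('scene'); cv2.imwrite('pics/scene3.png',cv2.resize(p[150:220,200:380,::-1],None,fx=4,fy=4,interpolation=cv2.INTER_CUBIC))
"
```

```text
t 7.75 pos [0.4766 0.0397 0.0485] gap 0.0002 F [-1.5 -0.1  3.8] yaw off 0.044781462038287145
shift [-0.      0.0017  0.0002] strip xy [-0.0313 -0.0333] j [ -9.  18. 111.   1.  50.  90.]
```

View pics/scene3.png

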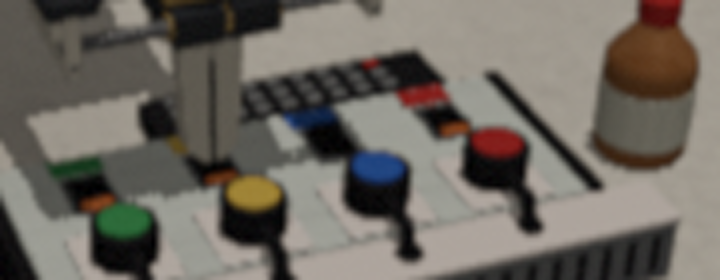

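The orange band shows at yellow (~220,177), and red (~455,127) and green (~97,203) are still ON. Next is blue: strip y +35, so tool y about -0.068.

Call:
step_arm:
  moves: "-0.02 0 0 0 0; -0.02 0 0 0 0; 0 -0.035 0 0 0; 0 -0.032 0 0 0; 0 0 0 0 0"

```text
t: 8.43
eef_pos: [0.4888, 0.1062, 0.0905]
orientation: [[0.024, -0.177, -0.984], [0.01, -0.984, 0.177], [-1.0, -0.014, -0.021]]
force: [-0.6, -0.2, -0.1]
finger_gap: 0.0005
```

Call:
step_arm:
  moves: "0 0 0 0 0"

```text
t: 8.55
eef_pos: [0.4886, 0.1059, 0.0902]
orientation: [[0.023, -0.176, -0.984], [0.01, -0.984, 0.177], [-1.0, -0.014, -0.021]]
force: [-0.7, -1.3, -0.2]
finger_gap: 0.0005
```

```bash
python3 -c "
from h import *
rep('b',-.0315)"
```

```text
t 8.55 pos [0.4886 0.1059 0.0902] gap 0.0005 F [-0.7 -1.3 -0.2] yaw off -0.02539126929990232
shift [ 0.     -0.001   0.0003] strip xy [-0.0312  0.034 ] j [ -1.  16. 106.   1.  57.  99.]
```

Call:
step_arm:
  moves: "0.015 0 0 0 0; 0.012 0 0 0 0; 0 0 0 0 0; 0 0 0 0 0"

```text
t: 9.05
eef_pos: [0.4882, 0.104, 0.0601]
orientation: [[0.021, -0.179, -0.984], [0.009, -0.984, 0.179], [-1.0, -0.013, -0.019]]
force: [0.1, 0.4, 0.5]
finger_gap: 0.0003
```

```bash
python3 -c "
from h import *
rep('b',-.0315)"
```

```text
t 9.05 pos [0.4882 0.104  0.0601] gap 0.0003 F [0.1 0.4 0.5] yaw off -0.19153189585300368
shift [ 0.     -0.003   0.0003] strip xy [-0.0312  0.032 ] j [ -1.  19. 108.   1.  52.  99.]
```

Call:
step_arm:
  moves: "0.004 -0.001 0 0 0; 0.002 0 0 0 0; 0 0 0 0 0"

```text
t: 9.43
eef_pos: [0.489, 0.105, 0.0541]
orientation: [[0.022, -0.179, -0.984], [0.009, -0.984, 0.179], [-1.0, -0.013, -0.02]]
force: [-0.5, 0.8, -0.3]
finger_gap: 0.0005
```

```bash
python3 -c "
from h import *
rep('b',-.0315)"
```

```text
t 9.425 pos [0.489  0.105  0.0541] gap 0.0005 F [-0.5  0.8 -0.3] yaw off -0.2000573885448631
shift [ 0.     -0.0019  0.0009] strip xy [-0.0306  0.0331] j [ -1.  19. 108.   1.  52.  99.]
```

Call:
step_arm:
  moves: "0.002 0 0 0 0; 0.002 0 0 0 0; 0.001 0 0 0 0; 0.001 0 0 0 0; 0 0 0 0 0"

```text
t: 10.05
eef_pos: [0.4892, 0.1052, 0.0486]
orientation: [[0.022, -0.179, -0.984], [0.009, -0.984, 0.179], [-1.0, -0.013, -0.02]]
force: [-1.1, -1.0, 4.6]
finger_gap: 0.0007
```

```bash
python3 -c "
from h import *
rep('b',-.0315)
p,d=r.capture('scene'); cv2.imwrite('pics/scene4.png',cv2.resize(p[150:220,200:380,::-1],None,fx=4,fy=4,interpolation=cv2.INTER_CUBIC))
"
```

```text
t 10.05 pos [0.4892 0.1052 0.0486] gap 0.0007 F [-1.1 -1.   4.6] yaw off -0.17805070532637046
shift [ 0.     -0.0016  0.001 ] strip xy [-0.0305  0.0334] j [ -1.  20. 108.   1.  51.  99.]
```

View pics/scene4.png

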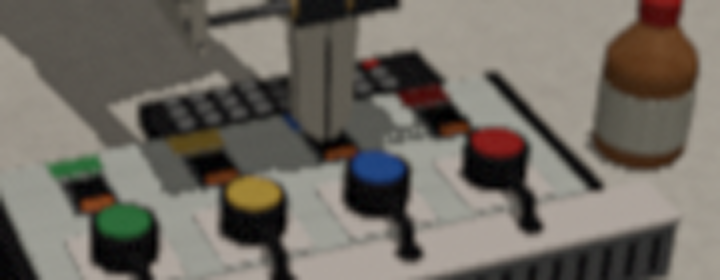

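All four orange bands show, including blue at ~340,152. Retract.

Call:
step_arm:
  moves: "-0.02 0 0 0 0; -0.04 0 0 0 0; -0.05 0 0 0 0; -0.05 0 0 0 0; 0 0 0 0 0"

```text
t: 10.72
eef_pos: [0.4857, 0.1035, 0.212]
orientation: [[0.021, -0.179, -0.984], [0.009, -0.984, 0.18], [-1.0, -0.013, -0.019]]
force: [0.2, -0.2, -0.1]
finger_gap: 0.0005
```

Call:
step_arm:
  moves: "0 0 0 0 0; 0 0 0 0 0"

```text
t: 10.98
eef_pos: [0.4847, 0.1035, 0.2101]
orientation: [[0.019, -0.179, -0.984], [0.009, -0.984, 0.18], [-1.0, -0.013, -0.017]]
force: [-0.8, -0.1, -1.0]
finger_gap: 0.0005
```

```bash
python3 -c "
from h import *
rep('b',-.0315)
p,d=r.capture('scene'); cv2.imwrite('pics/scene5.png',cv2.resize(p[130:270,130:390,::-1],None,fx=3,fy=3,interpolation=cv2.INTER_CUBIC))
"
```

```text
t 10.975 pos [0.4847 0.1035 0.2101] gap 0.0005 F [-0.8 -0.1 -1. ] yaw off -0.2068850734619332
shift [ 0.0001 -0.0041 -0.003 ] strip xy [-0.0345  0.031 ] j [-1.  9. 97.  1. 73. 99.]
```

View pics/scene5.png

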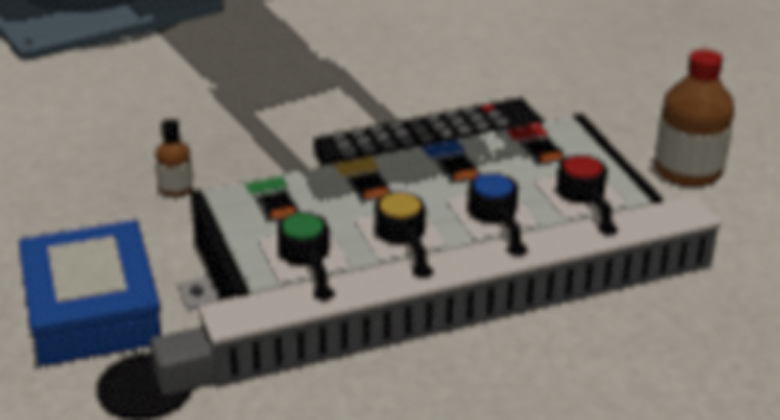

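Orange bands show on all four rockers (~280,212; 372,192; 462,173; 547,155), the bystanders are in place and the arm is clear.

```bash
python3 -c "
from bench import r
print(r.finish_job())"
```

```text
the job is handed in; nothing more can be done
None
```

I switched on the lamp (red), then the stand (yellow), then the camera (blue), and handed the job in at about 11 s. I used the closed fingertips on the tag-side end of each rocker. Readings with each rocker at its stop were about 4 to 5 N.

**Last checks:**
- After I retracted, the scene picture showed the orange ON band on all four rockers, including the slide warmer, which I did not touch.
- The remote, slide box and both bottles looked to be where they started. I judged this by eye and did not measure it.
- The arm was clear, about 0.21 m above the bench, with the force reading at noise level.

**What disagreed:** small sideways moves sometimes overshot by up to about 8 mm. I corrected those above the strip before each push. The pushes landed within about 2 mm of where I aimed.

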